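Clear the suture-practice bench

TASK

Clear the practice bench: lay both tweezers in the rectangular tray and both ring-handled clamps in the round dish, each lying flat on the bottom, not resting on one another or on a rim. Lift the hold-down plate straight up off its two pins, keeping it level throughout, and lay it flat, right side up, centred and square on the black rubber mat. Leave the bottle and the little steel pot where they stand, and let go of everything at the end.

Things in the scene. Friction and masses are not known exactly. Their poses are not given: they have to be found in the camera images.
- tweezers_a: Bright steel tweezers lying flat on the table, 125 mm long, 10 mm high, about 30 g, rigid (arms do not flex). Origin: centre of the underside, mid-length; x along the length to the tips, z up. From x = -26 to +22 mm the arms are parallel, 16 mm wide over the outside (y): grip there, across y. Narrows to 8 mm at both ends.
- tweezers_b: Dark steel tweezers, otherwise the same as tweezers_a in shape, size and axes.
- clamp_a: Steel ring-handled clamp (like small closed scissors) lying flat on the table, 125 mm long, about 50 g, rigid. Origin: underside, below the joint block, which is 26 mm long (x), 12 wide (y), 10 high: grip it across y. Jaws, 8 mm wide and 7 high, end at x = +53; two finger rings, 51 mm wide together and 6 high, end at x = -72. z up.
- clamp_b: Second steel ring-handled clamp, identical to clamp_a.
- plate: Aluminium plate with two windows, 140x90x5 mm (x, y, z), 0.2 kg. Grey grip bar across its middle: 14 mm wide (x, grip across it), 60 long (y), top at z = 30. Origin: underside centre. Starts level on a fixed white board, underside 20 mm over the table; the board's two 8 mm pins pass holes at (-58,-33), (58,33) with 1.5 mm play and end 16 mm above the underside: rise past them before moving aside.
- tray: Rectangular open aluminium tray for the tweezers, fixed to the table: 180 x 150 mm outside (x, y), walls 4 mm thick and 14 mm high, inner floor 4 mm above the table, inside 172 x 142 mm. Origin: centre of its underside, z up.
- dish: Round open steel dish for the clamps, fixed to the table: 200 mm outside diameter, wall 4 mm thick and 14 mm high, inner floor 4 mm above the table, inside diameter 192 mm. Origin: centre of its underside, z up.
- mat: Flat black rubber mat for the plate, fixed to the table: 180 x 130 mm (x, y), 4 mm thick. Origin: centre of its underside, z up. Its long side is x.
- bottle: Bystander, not to be disturbed: small capped amber bottle, 44 mm diameter, 85 mm tall, standing loose. Origin: centre of its underside.
- pot: Bystander, not to be disturbed: small open steel pot, 60 mm diameter, 40 mm tall, standing loose. Origin: centre of its underside.

How it is judged:
By the outcome, as a careful person would: the job done as asked, in the order asked, and still so for the second after the job is handed in, with the robot touching nothing.
It also fails if it takes over 120 s, if anything falls off the work surface, if the arm or the gripper's body presses on something with over 40 N, if the wrist force passes 120 N, or if a joint passes its speed limit or range.

ROBOT

A 6-joint arm with a two-finger parallel gripper is mounted at the origin on the work surface. World frame = base frame: x ahead of the robot, y to its left, z up, the work surface at z = 0. Lengths are in m, angles in degrees, forces in N, time in s.
With the tool pointing down it reaches from about 0.3 to 0.75 m from the base axis. Payload 8.5 kg.
Tool frame: the origin (TCP) lies on the centre line of the jaws, within the pads' length; the fingertips stand 19 mm ahead of it and the grasp point (between the pads) is the TCP (env.tcp_to_tips is the z of the fingertips in the tool frame, in m); z points along the fingers, y is the line along which they close (so a half turn about z gives the same grasp; the last joint's range is limited). The gripper opens to 85 mm and grips with 20 to 120 N. Pads are 22 mm wide; open, the fingers measure 114 mm over their backs; the gripper's body (76 mm by 85 mm) begins 54 mm behind the grasp point. The pads swing forward as they close: fully open they stand 13 mm farther back than shut.
Start: joints at [-84.643, 21.807, 74.336, -0, 83.858, -12.336], TCP at [0.167, -0.524, 0.25] pointing down, gripper open.
Joint ranges: [-178.18, 178.18], [-50.72, 133.34], [12.68, 142.11], [-81.47, 261.47], [9.98, 163.14], [-165.26, 165.26]. Speed limits (degrees/s): [136.94, 136.94, 180, 180, 180, 180].

INTERFACE

Orientations are given as a 3x3 rotation matrix whose columns are the frame's x, y, z axes.
In Python, from rig import env gives the robot as it stands.
- The arm moves only by the tool servo_tool, never from a script. Its argument "steps" is a list of rows, each an object of numbers: "tx", "ty", "tz": the shift along the world's x, y, z in cm; "yaw": the turn about the world's z in degrees; "claw": the finger opening in cm, from 0 to 8.54. In form: [{"tx": .., "ty": .., "tz": .., "yaw": .., "claw": ..}, ...]. A call has 1 to 20 rows; each row shifts and turns the commanded pose from where the row before left it; what a row does not reach is not made up. A row lasts 1/10 s, in which the tool goes at most 50 mm and 8.59 degrees, less where a joint would pass 70% of its speed; a pose out of reach is approached as far as the arm can. A call with a gripper value outside its range is refused whole. The fingers move at their own pace and stop on an object; "newtons" is the grip in N (left out, the last holds). Time passes only in rows, so rows that do not move let the fingers close. It gives the time, the measured TCP pose, the force, the opening and the grip force at its end, in the units of the state.
- env.observe(): the state, without advancing time (a new reading comes with each control period).
- env.get_image(name): name is "side" or "top"; returns (picture, depth): 384x512x3 uint8, red, green, blue; 384x512 float32, m along the optical axis (not along the pixel's ray), 0 where there is no reading.
- env.camera_model(name): a dict with "fovy" (degrees; the focal length in pixels is half the picture's height over the tangent of half this angle, whatever the lens; pixels are square), "cx", "cy" (the principal point, pixels), "T" (4x4, takes a point from camera to world coordinates). Camera axes: x right, y down, z forward; pixel columns grow to the right and rows downward; lengths in m; the calibration is good to about 2 mm. A picture is of the moment at which its call begins. camera_model takes no time and is no camera call.
- env.close_job(): hands the job in; it is judged then, once.
The state is a dict: "time_s": time; "q": joint angles; "qvel": joint speeds; "joint_efforts": joint torques, N m; "position": TCP position; "tool_rot": TCP orientation; "ft_force": force on the tool from outside, world axes, zero at the start; "wrist_torque": the same for the moment, N m; "grip_width": finger opening in m; "gripper_force": force on a finger pad.
Only numpy, scipy, OpenCV 4.12 (cv2) and the standard library are available. Lean on these libraries where they do the work, as an engineer would, in place of code of your own. Each camera call takes 0.05 s, during which the arm holds its last target. There are 200 camera calls.

## Working session

There is one attempt and no reset: what is moved stays moved. The work goes in short steps, Python scripts to look and compute and a tool call to move; the robot and the scene stay as the last step left them, time stands still between calls to the robot, and variables do not carry over. Pictures are saved under pics/ and viewed, at most 14 in all, crops included, and the job is handed in when it is done.

Besides the shell and the picture viewer there is one more tool, called after ">>>" by a JSON object that holds its "name" and its "arguments", one argument or row to a line. servo_tool: Moves the arm, as the interface text tells. Its arguments: {"type":"object","properties":{"steps":{"type":"array"},"newtons":{"type":"number"}},"required":["steps"]}

```bash
ls; mkdir -p pics; cat > h.py <<'E'
import numpy as np, cv2
from rig import env
def cam(n):
    m=env.camera_model(n); f=192/np.tan(np.radians(m['fovy']/2)); return f,m['cx'],m['cy'],np.array(m['T'])
def ray(n,u,v,z):
    f,cx,cy,T=cam(n); d=T[:3,:3]@np.array([(u-cx)/f,(v-cy)/f,1]); o=T[:3,3]; return o+d*(z-o[2])/d[2]
def cloud(n,dep):
    f,cx,cy,T=cam(n); v,u=np.mgrid[:384,:512]; P=np.stack([(u-cx)/f*dep,(v-cy)/f*dep,dep],-1); return P@T[:3,:3].T+T[:3,3]
E
python3 - <<'E'
from h import *
for n in('top','side'):
    p,d=env.get_image(n); np.savez(f'pics/{n}0.npz',p=p,d=d); cv2.imwrite(f'pics/{n}0.png',cv2.resize(p[:,:,::-1],(800,600),interpolation=cv2.INTER_CUBIC)); m=env.camera_model(n); print(n,m['fovy'],m['cx'],m['cy'],np.round(m['T'],3).tolist(), (d==0).mean())
s=env.observe(); print(s['position'],s['tool_rot'],s['grip_width'],s['time_s'],env.tcp_to_tips)
E
```

```text
pics
top 49.29630629993905 252.37759947672407 182.88601050880328 [[0.008, -0.984, 0.18, 0.351], [-1.0, -0.009, -0.005, 0.001], [0.006, -0.18, -0.984, 1.155], [0.0, 0.0, 0.0, 1.0]] 0.0038197835286458335
side 48.18506333557093 254.6019706955899 190.5018505225498 [[0.994, -0.075, 0.079, 0.491], [-0.109, -0.673, 0.731, -0.769], [-0.002, -0.736, -0.677, 0.734], [0.0, 0.0, 0.0, 1.0]] 0.0040130615234375
[ 0.16713506 -0.52374005  0.24977628] [[ 9.52693981e-01  3.03931188e-01 -1.04424780e-04]
 [ 3.03931060e-01 -9.52693133e-01  1.30584652e-03]
 [ 2.97402713e-04 -1.27581005e-03 -9.99999142e-01]] 0.08553563526729054 0.1 0.019
```

View pics/top0.png

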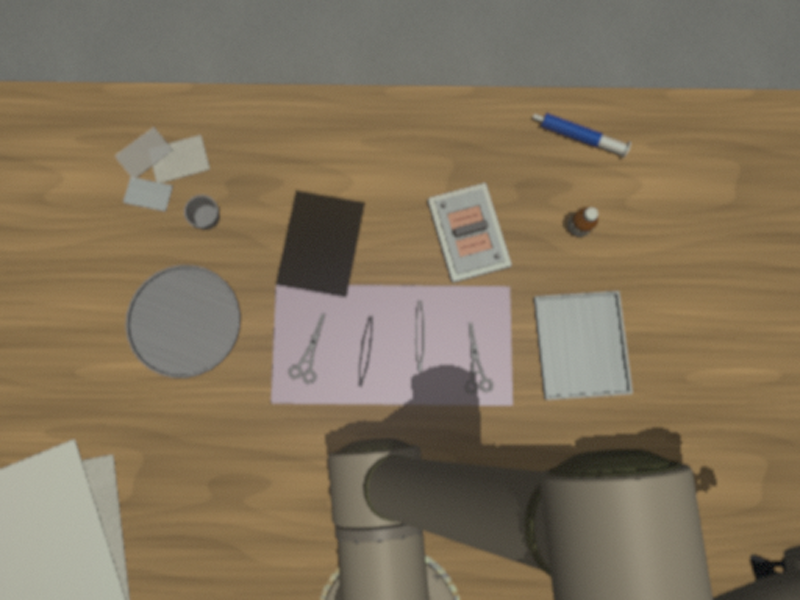

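View pics/side0.png

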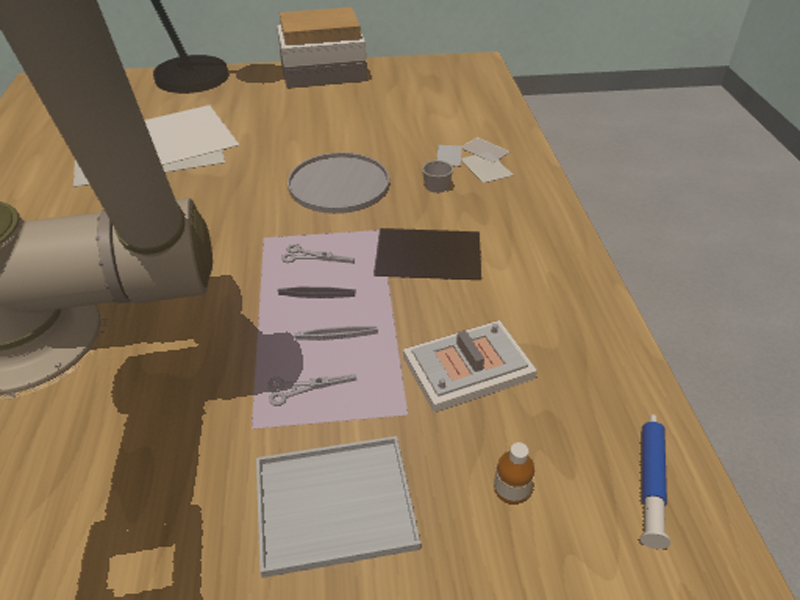

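The top picture shows clamps at about (308,350) and (480,360), dark tweezers (366,350), bright tweezers (419,330), dish (185,320), tray (585,345), mat (320,243), plate (470,232). Bottle is at (583,220) and the pot at (203,212). Next I'll measure them.

```bash
cat > m.py <<'E'
from h import *
def ratio(p): 
    p=cv2.bilateralFilter(p,5,20,3).astype(float)+1; return p[...,0]/p[...,1], p[...,2]/p[...,1]
def planar(n,mask,z):
    v,u=np.nonzero(mask); f,cx,cy,T=cam(n); D=np.stack([(u-cx)/f,(v-cy)/f,np.ones(len(u))],-1)@T[:3,:3].T; o=T[:3,3]; return (o+D*((z-o[2])/D[:,2])[:,None])[:,:2]
E
python3 - <<'E'
from m import *
for n in('top','side'):
    a=np.load(f'pics/{n}0.npz'); p,d=a['p'],a['d']; r,b=ratio(p); X=cloud(n,d)
    print(n,'table z',[(round(float(np.median(X[sl][...,2])),4),round(float(X[sl][...,2].std()),4)) for sl in ((slice(190,200),slice(285,300)),(slice(150,160),slice(200,220)))])
    P=X[...,:2]
    roi=(P[...,0]>.15)&(P[...,0]<.75)&(np.abs(P[...,1])<.6)&(d>0)
    pink=(r>1.08)&(b>0.98)&roi
    pink=cv2.morphologyEx(pink.astype(np.uint8),cv2.MORPH_OPEN,np.ones((2,2)))
    nl,lab,st,ce=cv2.connectedComponentsWithStats(pink); k=1+st[1:,4].argmax(); pk=(lab==k).astype(np.uint8)
    c=max(cv2.findContours(pk,0,2)[0],key=cv2.contourArea); hull=cv2.convexHull(c); full=np.zeros_like(pk); cv2.fillConvexPoly(full,hull,1); full=cv2.erode(full,np.ones((5,5)))
    tool=full&(1-pk)
    cv2.imwrite(f'pics/{n}_tool.png',np.hstack([cv2.resize(x[st[k,1]:st[k,1]+st[k,3],st[k,0]:st[k,0]+st[k,2]],None,fx=2.4,fy=2.4) for x in (p[:,:,::-1],cv2.cvtColor(tool*255,8))]))
    tc=cv2.morphologyEx(tool,cv2.MORPH_CLOSE,np.ones((5,5)))
    nl,lab,st,ce=cv2.connectedComponentsWithStats(tc)
    for i in range(1,nl):
        if st[i,4]<25: continue
        Q=planar(n,(lab==i)&(tool>0),.005); m=Q.mean(0); w,V=np.linalg.eigh(np.cov((Q-m).T)); ax=V[:,1]; ax*=np.sign(ax[0]); t=(Q-m)@ax
        mid=m+ax*(t.max()+t.min())/2
        print(n,st[i,4],'mean',m.round(4),'mid',mid.round(4),'ang',round(np.degrees(np.arctan2(ax[1],ax[0])),1),'ends',t.min().round(4),t.max().round(4))
E
```

```text
top table z [(0.0004, 0.1325), (0.0037, 0.0021)]
top 80 mean [0.5514 0.1081] mid [0.5522 0.1171] ang 85.3 ends -0.0291 0.0471
top 1985 mean [ 0.4268 -0.0753] mid [ 0.4276 -0.0646] ang 85.6 ends -0.1319 0.1534
top 423 mean [0.4325 0.143 ] mid [0.449  0.1378] ang -17.4 ends -0.0465 0.0811
top 39 mean [0.3984 0.0867] mid [0.3972 0.0859] ang 33.7 ends -0.012 0.0092
side table z [(-0.0002, 0.0012), (0.0005, 0.0517)]
side 256 mean [0.4421 0.1386] mid [0.456  0.1344] ang -17.1 ends -0.0467 0.0758
side 59 mean [0.5542 0.098 ] mid [0.5551 0.1097] ang 85.7 ends -0.0259 0.0493
side 240 mean [ 0.476  -0.0498] mid [ 0.4755 -0.0498] ang -0.4 ends -0.0609 0.0599
side 423 mean [ 0.4252 -0.1542] mid [ 0.4386 -0.1516] ang 11.2 ends -0.048 0.0752
```

View pics/top_tool.png

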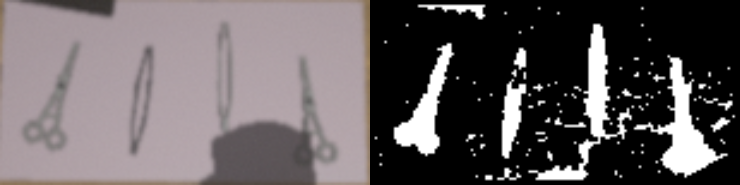

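View pics/side_tool.png

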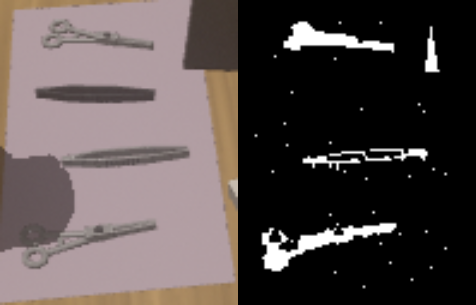

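The crops show the four tools clearly. The arm's shadow covers the clamp_b rings and the base of the bright tweezers. The two views differ by several mm, so I'll compare them on the fixed things.

```bash
cat > fx.py <<'E'
from m import *
import sys
def quad(n,mask,z):
    c=max(cv2.findContours(mask.astype(np.uint8),cv2.RETR_EXTERNAL,cv2.CHAIN_APPROX_NONE)[0],key=cv2.contourArea)
    return c[:,0].astype(float)
def world(n,c,z): return np.array([ray(n,u,v,z)[:2] for u,v in c])
if __name__=='__main__':
  for n in('top','side'):
    a=np.load(f'pics/{n}0.npz'); p,d=a['p'],a['d']; X=cloud(n,d); hsv=cv2.cvtColor(p,cv2.COLOR_RGB2HSV); x,y,z=X[...,0],X[...,1],X[...,2]
    # plane fit of table from depth
    t=(d>0)&(abs(z)<.01)&(x>.2)&(x<.8)&(abs(y)<.5)
    A=np.c_[np.ones(t.sum()),x[t]-.5,y[t]]; print(n,'table plane',np.linalg.lstsq(A,z[t],rcond=None)[0].round(4))
    S,V=hsv[...,1],hsv[...,2]
    def box(x0,x1,y0,y1): return (x>x0)&(x<x1)&(y>y0)&(y<y1)
    R={'mat':((V<75)&box(.47,.75,.03,.25),.004),'tray':((S<60)&box(.28,.56,-.42,-.21),.014),'dish':((S<60)&box(.28,.56,.2,.48),.014),
       'plate':((S<60)&box(.5,.75,-.25,-.06),.02),'pot':((S<60)&box(.55,.68,.24,.38),.04)}
    for k,(m,h) in R.items():
        m=cv2.morphologyEx(cv2.morphologyEx(m.astype(np.uint8),cv2.MORPH_CLOSE,np.ones((5,5))),cv2.MORPH_OPEN,np.ones((3,3)))
        W=world(n,quad(n,m,h),h).astype(np.float32)
        if k=='dish': (c,s,an)=cv2.fitEllipse(W)
        else: (c,s,an)=cv2.minAreaRect(W)
        print(n,k,np.round(c,4),np.round(s,4),round(an,1), 'bbox',W.min(0).round(3),W.max(0).round(3))
E
python3 fx.py
```

```text
top table plane [ 0.0004  0.0006 -0.0002]
top mat [0.6409 0.1304] [0.1253 0.1737] 80.4 bbox [0.547 0.057] [0.735 0.204]
top tray [ 0.4601 -0.3339] [0.1823 0.1549] 4.4 bbox [ 0.365 -0.416] [ 0.555 -0.252]
top dish [0.4839 0.3659] [0.1681 0.2053] 179.8 bbox [0.397 0.267] [0.557 0.465]
top plate [ 0.6231 -0.1342] [0.2499 0.1504] 0.0 bbox [ 0.498 -0.209] [ 0.748 -0.059]
top pot [0.5657 0.3259] [0.0442 0.0861] 0.5 bbox [0.544 0.283] [0.588 0.369]
side table plane [ 0.0008 -0.0008  0.0001]
side mat [0.6409 0.1274] [0.1314 0.1761] 80.4 bbox [0.545 0.051] [0.738 0.202]
side tray [ 0.4602 -0.3377] [0.1804 0.1569] 4.3 bbox [ 0.365 -0.422] [ 0.555 -0.255]
side dish [0.4861 0.3585] [0.1722 0.2159] 0.8 bbox [0.397 0.252] [0.56  0.463]
side plate [ 0.6224 -0.1474] [0.2513 0.1493] 3.1 bbox [ 0.5   -0.226] [ 0.749 -0.068]
side pot [0.566  0.2783] [0.0881 0.0386] 84.4 bbox [0.547 0.235] [0.589 0.324]
```

```bash
cat > t.py <<'E'
from fx import *
import sys
def tools(sfx,boxes):
  for n in('top','side'):
    a=np.load(f'pics/{n}{sfx}.npz'); p,d=a['p'],a['d']; q=cv2.GaussianBlur(p,(3,3),0.7).astype(float); r=q[...,0]/q[...,1]; V=q.max(-1)
    v,u=np.mgrid[:384,:512]; W=planar(n,np.ones((384,512)),.005).reshape(384,512,2)
    for k,(x0,x1,y0,y1) in boxes.items():
        b=(W[...,0]>x0)&(W[...,0]<x1)&(W[...,1]>y0)&(W[...,1]<y1)
        paper=np.median(r[b]); m=b&((r<paper-.055)|(V<65))
        m=cv2.morphologyEx(m.astype(np.uint8),cv2.MORPH_CLOSE,np.ones((3,3)))
        nl,lab,st,ce=cv2.connectedComponentsWithStats(m,connectivity=8); i=1+st[1:,4].argmax()
        Q=W[lab==i]; (c,s,an)=cv2.minAreaRect(Q.astype(np.float32))
        mu=Q.mean(0); w,E=np.linalg.eigh(np.cov((Q-mu).T)); ax=E[:,1]*np.sign(E[0,1]); t=(Q-mu)@ax
        print(n,k,round(paper,3),'N',st[i,4],'rect',np.round(c,4),np.round(s,4),round(an,1),'pca mean',mu.round(4),'ang',round(np.degrees(np.arctan2(ax[1],ax[0])),1),'mid',(mu+ax*(t.max()+t.min())/2).round(4),'len',round(np.ptp(t),4))
if __name__=='__main__':
  tools('0',{'ca':(.37,.53,.09,.19),'td':(.36,.54,.02,.088),'tb':(.38,.56,-.09,-.015),'cb':(.36,.53,-.205,-.09)})
  for n in('top','side'):
    a=np.load(f'pics/{n}0.npz'); p,d=a['p'],a['d']; hsv=cv2.cvtColor(p,cv2.COLOR_RGB2HSV); W=planar(n,np.ones((384,512)),.05).reshape(384,512,2)
    b=(W[...,0]>.55)&(W[...,0]<.68)&(abs(W[...,1]+.13)<.08); m=b&(hsv[...,2]<105); 
    nl,lab,st,ce=cv2.connectedComponentsWithStats(m.astype(np.uint8)); i=1+st[1:,4].argmax()
    print(n,'bar',st[i,4],[np.round(e,4) for e in cv2.minAreaRect(W[lab==i].astype(np.float32))])
    W=planar(n,np.ones((384,512)),.02).reshape(384,512,2)
    b=(W[...,0]>.53)&(W[...,0]<.75)&(abs(W[...,1]+.14)<.11); m=b&(hsv[...,1]<55)&(hsv[...,2]>120)
    m=cv2.morphologyEx(m.astype(np.uint8),cv2.MORPH_CLOSE,np.ones((7,7)))
    nl,lab,st,ce=cv2.connectedComponentsWithStats(m); i=1+st[1:,4].argmax()
    print(n,'board',st[i,4],[np.round(e,4) for e in cv2.minAreaRect(W[lab==i].astype(np.float32))])
    vv=np.nonzero(lab==i); r0,r1,c0,c1=vv[0].min()-5,vv[0].max()+6,vv[1].min()-5,vv[1].max()+6
    print(r0,c0); cv2.imwrite(f'pics/{n}_pl.png',cv2.resize(p[r0:r1,c0:c1,::-1],None,fx=5,fy=5,interpolation=cv2.INTER_CUBIC))
  A,B=cv2.imread('pics/top_pl.png'),cv2.imread('pics/side_pl.png'); h=max(len(A),len(B)); pad=lambda I:cv2.copyMakeBorder(I,0,h-len(I),0,0,0)
  cv2.imwrite('pics/pl.png',np.hstack([pad(A),pad(B)])); print(A.shape,B.shape)
E
python3 t.py
```

```text
top ca 1.088 N 40 rect [0.4645 0.1367] [0.0087 0.0415] 73.2 pca mean [0.4628 0.137 ] ang -20.1 mid [0.4643 0.1365] len 0.0416Traceback (most recent call last):
  File "t.py", line 16, in <module>
    tools('0',{'ca':(.37,.53,.09,.19),'td':(.36,.54,.02,.088),'tb':(.38,.56,-.09,-.015),'cb':(.36,.53,-.205,-.09)})
    ~~~~~^^^^^^^^^^^^^^^^^^^^^^^^^^^^^^^^^^^^^^^^^^^^^^^^^^^^^^^^^^^^^^^^^^^^^^^^^^^^^^^^^^^^^^^^^^^^^^^^^^^^^^^^^^
  File "t.py", line 11, in tools
    nl,lab,st,ce=cv2.connectedComponentsWithStats(m,connectivity=8); i=1+st[1:,4].argmax()
                                                                         ~~~~~~~~~~~~~~~^^
ValueError: attempt to get argmax of an empty sequence
```

>>> {"name": "servo_tool", "arguments": {
  "steps": [
    {"tx":-5},
    {"tx":-5},
    {"tx":-5},
    {"tx":-5},
    {"tx":-5},
    {"tx":-5},
    {"tx":-5},
    {"tx":-5},
    {"tx":0}
  ]
}}

```text
invalid input at $.steps[0]: expected keys tx, ty, tz, yaw, claw
```

```bash
cat > snap.py <<'E'
from h import *
def snap(s):
    for n in('top','side'):
        p,d=env.get_image(n); np.savez(f'pics/{n}{s}.npz',p=p,d=d)
E
sed -i "s/'0'/'1'/; s/}0\.npz/}1.npz/g; s/m=b&((r<paper-.055)|(V<65))/m=b\&((r<paper-.035)|(V<.83*np.median(V[b])))/" t.py
python3 -c "from snap import *; snap('1')"; python3 t.py
```

```text
top ca 1.088 N 248 rect [0.452  0.1499] [0.0457 0.1206] 83.1 pca mean [0.4355 0.1461] ang -18.3 mid [0.4517 0.1408] len 0.1209
top td 1.086 N 175 rect [0.447  0.0457] [0.0177 0.122 ] 85.7 pca mean [0.4524 0.045 ] ang -7.2 mid [0.4469 0.0457] len 0.1224
top tb 1.086 N 293 rect [ 0.4078 -0.0626] [0.0545 0.0517] 89.7 pca mean [ 0.4011 -0.064 ] ang -85.0 mid [ 0.401  -0.0628] len 0.0579
top cb 1.085 N 688 rect [ 0.4284 -0.1342] [0.1336 0.0848] 0.5 pca mean [ 0.4008 -0.1291] ang -18.2 mid [ 0.4217 -0.136 ] len 0.1422
side ca 1.127 N 266 rect [0.453  0.1466] [0.0481 0.1224] 81.5 pca mean [0.4403 0.1424] ang -16.8 mid [0.4533 0.1385] len 0.1229
side td 1.127 N 343 rect [0.4463 0.0474] [0.0264 0.1254] 83.6 pca mean [0.4469 0.0466] ang -8.3 mid [0.4463 0.0467] len 0.1258
side tb 1.127 N 602 rect [ 0.4582 -0.0625] [0.156  0.0518] 1.7 pca mean [ 0.4424 -0.0571] ang 8.8 mid [ 0.4562 -0.055 ] len 0.1589
side cb 1.127 N 918 rect [ 0.4286 -0.1345] [0.1371 0.089 ] 0.1 pca mean [ 0.4056 -0.1328] ang -15.3 mid [ 0.4235 -0.1378] len 0.1453
top bar 106 [array([ 0.6553, -0.1346]), array([0.0136, 0.0593]), np.float64(16.5064)]
top board 2471 [array([ 0.6398, -0.1198]), array([0.2157, 0.1785]), np.float64(0.5431)]
113 257
side bar 122 [array([ 0.6574, -0.1518]), array([0.0203, 0.0675]), np.float64(16.5632)]
side board 3343 [array([ 0.6396, -0.1277]), array([0.2192, 0.1954]), np.float64(0.0697)]
195 233
(430, 375, 3) (385, 575, 3)
```

View pics/pl.png

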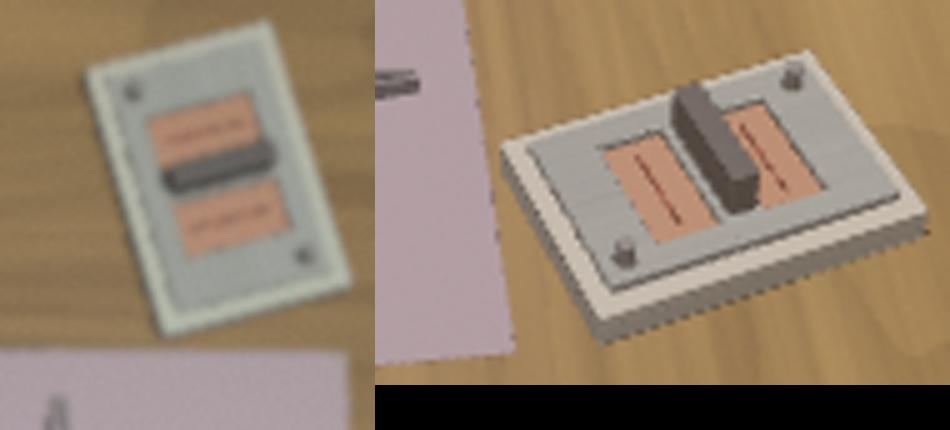

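Pin tops are at about (284,131) and (318,164) in the top image, and (317,209) and (283,245) in the side image. The bar runs across the plate at a yaw of about 16.5°.

>>> {"name": "servo_tool", "arguments": {
  "steps": [
    {"tx":-5,"ty":0,"tz":0,"yaw":0,"claw":8.5},
    {"tx":-5,"ty":0,"tz":0,"yaw":0,"claw":8.5},
    {"tx":-5,"ty":0,"tz":0,"yaw":0,"claw":8.5},
    {"tx":-5,"ty":0,"tz":0,"yaw":0,"claw":8.5},
    {"tx":-5,"ty":0,"tz":0,"yaw":0,"claw":8.5},
    {"tx":-5,"ty":0,"tz":0,"yaw":0,"claw":8.5},
    {"tx":-5,"ty":0,"tz":0,"yaw":0,"claw":8.5},
    {"tx":0,"ty":0,"tz":0,"yaw":0,"claw":8.5}
  ]
}}

```text
time_s: 1.0
position: [-0.1882, -0.5236, 0.2496]
tool_rot: [[0.955, 0.298, -0.001], [0.298, -0.955, 0.001], [-0.001, -0.001, -1.0]]
ft_force: [1.0, 0.5, -0.8]
grip_width: 0.0849
gripper_force: 0.0
```

```bash
python3 -c "from snap import *; snap('1')"; python3 t.py; python3 - <<'E'
from h import *
for n,ps in (('top',((283.6,131.4),(317.8,164.2))),('side',((316.8,209.4),(283,244.6)))): print(n,[ray(n,*q,.036).round(4) for q in ps])
I=[cv2.resize(np.load(f'pics/{n}1.npz')['p'][:,:,::-1][s],(400,300),interpolation=cv2.INTER_CUBIC) for n,s in(('top',np.s_[170:275,170:310+30]),('side',np.s_[140:280,150:337]))]
cv2.imwrite('pics/v1.png',np.hstack(I))
E
```

```text
top ca 1.088 N 243 rect [0.452  0.1497] [0.0457 0.1206] 82.9 pca mean [0.4363 0.1459] ang -18.5 mid [0.4517 0.1408] len 0.1209
top td 1.086 N 169 rect [0.4471 0.0457] [0.0177 0.1217] 85.7 pca mean [0.4539 0.0447] ang -7.0 mid [0.4471 0.0456] len 0.122
top tb 1.085 N 32 rect [ 0.4242 -0.0489] [0.0245 0.011 ] 0.1 pca mean [ 0.4261 -0.0486] ang 4.6 mid [ 0.4243 -0.0487] len 0.025
top cb 1.084 N 259 rect [ 0.4335 -0.1553] [0.0463 0.1202] 84.9 pca mean [ 0.4188 -0.1478] ang 6.5 mid [ 0.4357 -0.1459] len 0.1196
side ca 1.129 N 270 rect [0.453  0.1465] [0.0481 0.1224] 81.5 pca mean [0.4406 0.1421] ang -17.3 mid [0.4532 0.1382] len 0.123
side td 1.133 N 344 rect [0.4463 0.0474] [0.0264 0.1254] 83.6 pca mean [0.447  0.0466] ang -8.2 mid [0.4463 0.0467] len 0.1258
side tb 1.127 N 352 rect [ 0.4733 -0.0502] [0.0252 0.1257] 89.0 pca mean [ 0.4736 -0.0501] ang 0.2 mid [ 0.4733 -0.0501] len 0.1258
side cb 1.127 N 415 rect [ 0.4344 -0.1572] [0.0483 0.1231] 87.0 pca mean [ 0.4241 -0.1498] ang 8.0 mid [ 0.4362 -0.1481] len 0.1237
top bar 123 [array([ 0.6553, -0.1346]), array([0.016 , 0.0628]), np.float64(18.1128)]
top board 2438 [array([ 0.6398, -0.1198]), array([0.2157, 0.1785]), np.float64(0.5431)]
113 257
side bar 134 [array([ 0.657 , -0.1505]), array([0.0203, 0.0702]), np.float64(16.5632)]
side board 3243 [array([ 0.6396, -0.1277]), array([0.2192, 0.1954]), np.float64(0.0697)]
195 233
(430, 375, 3) (385, 575, 3)
top [array([ 0.7027, -0.0905,  0.036 ]), array([ 0.61  , -0.1839,  0.036 ])]
side [array([ 0.7069, -0.095 ,  0.036 ]), array([ 0.6135, -0.1899,  0.036 ])]
```

View pics/v1.png

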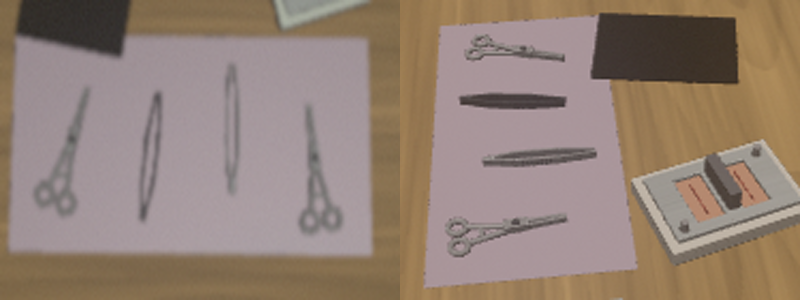

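>>> {"name": "servo_tool", "arguments": {
  "steps": [
    {"tx":5,"ty":0,"tz":0,"yaw":0,"claw":4},
    {"tx":5,"ty":0,"tz":0,"yaw":0,"claw":4},
    {"tx":5,"ty":0,"tz":0,"yaw":0,"claw":4},
    {"tx":5,"ty":0,"tz":0,"yaw":0,"claw":4},
    {"tx":5,"ty":0,"tz":0,"yaw":0,"claw":4},
    {"tx":5,"ty":0,"tz":0,"yaw":0,"claw":4},
    {"tx":5,"ty":0,"tz":0,"yaw":0,"claw":4},
    {"tx":2.6,"ty":3.95,"tz":-1.25,"yaw":-1.45,"claw":4},
    {"tx":2.6,"ty":3.95,"tz":-1.25,"yaw":-1.45,"claw":4},
    {"tx":2.6,"ty":3.95,"tz":-1.25,"yaw":-1.45,"claw":4},
    {"tx":2.6,"ty":3.95,"tz":-1.25,"yaw":-1.45,"claw":4},
    {"tx":2.6,"ty":3.95,"tz":-1.25,"yaw":-1.45,"claw":4},
    {"tx":2.6,"ty":3.95,"tz":-1.25,"yaw":-1.45,"claw":4},
    {"tx":2.6,"ty":3.95,"tz":-1.25,"yaw":-1.45,"claw":4},
    {"tx":2.6,"ty":3.95,"tz":-1.25,"yaw":-1.45,"claw":4},
    {"tx":2.6,"ty":3.95,"tz":-1.25,"yaw":-1.45,"claw":4},
    {"tx":2.6,"ty":3.95,"tz":-1.25,"yaw":-1.45,"claw":4},
    {"tx":2.6,"ty":3.95,"tz":-1.25,"yaw":-1.45,"claw":4},
    {"tx":2.6,"ty":3.95,"tz":-1.25,"yaw":-1.45,"claw":4},
    {"tx":0,"ty":0,"tz":0,"yaw":0,"claw":4}
  ]
}}

```text
time_s: 3.1
position: [0.4802, -0.0442, 0.0992]
tool_rot: [[1.0, 0.012, -0.001], [0.012, -1.0, 0.001], [-0.001, -0.001, -1.0]]
ft_force: [-0.4, -1.1, -0.2]
grip_width: 0.0399
gripper_force: 0.0
```

```bash
python3 - <<'E'
from h import *
for n,ps in (('top',((200.6,219),(304.3,226),(268.6,192),(268.6,238.2),(373,137))),('side',((207.5,162.4),(204.2,242.2),(241.5,210.5),(190,215.5),(330,285)))): print(n,[ray(n,*q,.008 if i<4 else .085).round(4)[:2] for i,q in enumerate(ps)])
E
```

```text
top [array([0.4592, 0.1362]), array([ 0.4426, -0.1481]), array([ 0.5359, -0.0502]), array([ 0.4086, -0.0504]), array([ 0.6743, -0.3242])]
side [array([0.462 , 0.1394]), array([ 0.4467, -0.1406]), array([ 0.537 , -0.0517]), array([ 0.4154, -0.0548]), array([ 0.6742, -0.3333])]
```

>>> {"name": "servo_tool", "arguments": {
  "steps": [
    {"tx":-0.5,"ty":0,"tz":-2,"yaw":0,"claw":4},
    {"tx":0,"ty":0,"tz":-2,"yaw":0,"claw":4},
    {"tx":0,"ty":0,"tz":0,"yaw":0,"claw":4},
    {"tx":0,"ty":0,"tz":0,"yaw":0,"claw":4}
  ]
}}

```text
time_s: 3.5
position: [0.4741, -0.0497, 0.0609]
tool_rot: [[1.0, 0.006, -0.0], [0.006, -1.0, 0.0], [-0.0, -0.0, -1.0]]
ft_force: [-0.1, 0.7, 0.4]
grip_width: 0.0401
gripper_force: 0.0
```

```bash
python3 - <<'E'
from snap import *
snap('2'); s=env.observe(); print(s['position'],s['qvel'])
I=[cv2.resize(np.load(f'pics/{n}2.npz')['p'][:,:,::-1][s],(400,300),interpolation=cv2.INTER_CUBIC) for n,s in(('top',np.s_[170:275,200:340]),('side',np.s_[160:265,150:290]))]
cv2.imwrite('pics/v2.png',np.hstack(I))
E
```

```text
[ 0.47455279 -0.05001405  0.06136286] [-0.21294794 -0.03738296 -0.02170572 -0.01165668 -0.41449073 -0.04404052]
```

View pics/v2.png

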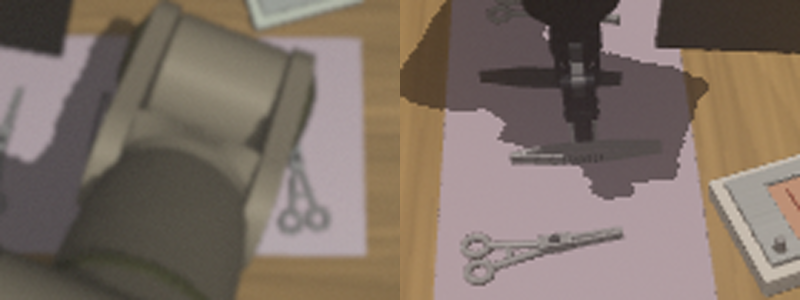

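The side view shows the near finger at about (582,125), just over the middle of the bright tweezers at (588,152). I'll go down and close.

>>> {"name": "servo_tool", "arguments": {
  "steps": [
    {"tx":0,"ty":0,"tz":-2,"yaw":-0.3,"claw":4},
    {"tx":0,"ty":0,"tz":-1.5,"yaw":0,"claw":4},
    {"tx":0,"ty":0,"tz":-0.5,"yaw":0,"claw":4},
    {"tx":0,"ty":0,"tz":0,"yaw":0,"claw":1},
    {"tx":0,"ty":0,"tz":0,"yaw":0,"claw":1},
    {"tx":0,"ty":0,"tz":0,"yaw":0,"claw":1},
    {"tx":0,"ty":0,"tz":0,"yaw":0,"claw":1}
  ],
  "newtons": 30
}}

```text
time_s: 4.3
position: [0.4746, -0.0501, 0.0211]
tool_rot: [[1.0, -0.0, 0.002], [-0.0, -1.0, -0.001], [0.002, 0.001, -1.0]]
ft_force: [-1.4, 0.2, 7.6]
grip_width: 0.0151
gripper_force: 32.2
```

>>> {"name": "servo_tool", "arguments": {
  "steps": [
    {"tx":0,"ty":0,"tz":1,"yaw":0,"claw":1},
    {"tx":0,"ty":0,"tz":3,"yaw":0,"claw":1},
    {"tx":0,"ty":0,"tz":2,"yaw":0,"claw":1},
    {"tx":-0.3,"ty":-4.3,"tz":0,"yaw":0.7,"claw":1},
    {"tx":-0.3,"ty":-4.3,"tz":0,"yaw":0.7,"claw":1},
    {"tx":-0.3,"ty":-4.3,"tz":0,"yaw":0.8,"claw":1},
    {"tx":-0.3,"ty":-4.3,"tz":0,"yaw":0.8,"claw":1},
    {"tx":-0.3,"ty":-4.3,"tz":0,"yaw":0.7,"claw":1},
    {"tx":-0.2,"ty":-4.3,"tz":0,"yaw":0.7,"claw":1},
    {"tx":0,"ty":0,"tz":-2,"yaw":0,"claw":1},
    {"tx":0,"ty":0,"tz":0,"yaw":0,"claw":1},
    {"tx":0,"ty":0,"tz":-2.5,"yaw":0,"claw":1},
    {"tx":0,"ty":0,"tz":-0.7,"yaw":0,"claw":1},
    {"tx":0,"ty":0,"tz":-0.2,"yaw":0,"claw":1},
    {"tx":0,"ty":0,"tz":0,"yaw":0,"claw":1}
  ]
}}

```text
time_s: 5.8
position: [0.4575, -0.3077, 0.0271]
tool_rot: [[0.997, 0.077, 0.0], [0.077, -0.997, -0.0], [0.0, 0.0, -1.0]]
ft_force: [-0.6, 0.5, -0.3]
grip_width: 0.0151
gripper_force: 31.4
```

>>> {"name": "servo_tool", "arguments": {
  "steps": [
    {"tx":0,"ty":0,"tz":-0.12,"yaw":0,"claw":1},
    {"tx":0,"ty":0,"tz":0,"yaw":0,"claw":1},
    {"tx":0,"ty":0,"tz":0,"yaw":0,"claw":3},
    {"tx":0,"ty":0,"tz":0,"yaw":0,"claw":3},
    {"tx":0,"ty":0,"tz":0,"yaw":0,"claw":3},
    {"tx":0,"ty":0,"tz":3,"yaw":0,"claw":3},
    {"tx":0,"ty":0,"tz":4,"yaw":0,"claw":4},
    {"tx":-0.1,"ty":4.4,"tz":0,"yaw":-1.5,"claw":4},
    {"tx":-0.1,"ty":4.4,"tz":0,"yaw":-1.5,"claw":4},
    {"tx":-0.1,"ty":4.4,"tz":0,"yaw":-1.5,"claw":4},
    {"tx":-0.1,"ty":4.4,"tz":0,"yaw":-1.5,"claw":4},
    {"tx":-0.2,"ty":4.4,"tz":0,"yaw":-1.5,"claw":4},
    {"tx":-0.2,"ty":4.4,"tz":0,"yaw":-1.5,"claw":4},
    {"tx":-0.2,"ty":4.4,"tz":0,"yaw":-1.5,"claw":4},
    {"tx":-0.1,"ty":4.6,"tz":-2,"yaw":-1.5,"claw":4},
    {"tx":0,"ty":0,"tz":-2,"yaw":0,"claw":4},
    {"tx":0,"ty":0,"tz":0,"yaw":0,"claw":4},
    {"tx":0,"ty":0,"tz":0,"yaw":0,"claw":4}
  ]
}}

```text
time_s: 7.6
position: [0.4464, 0.0455, 0.0555]
tool_rot: [[0.991, -0.133, -0.0], [-0.133, -0.991, -0.0], [-0.0, 0.0, -1.0]]
ft_force: [-0.2, -0.2, -0.3]
grip_width: 0.0397
gripper_force: 0.0
```

>>> {"name": "servo_tool", "arguments": {
  "steps": [
    {"tx":0,"ty":0,"tz":-2,"yaw":0,"claw":4},
    {"tx":0,"ty":0,"tz":-1,"yaw":0,"claw":4},
    {"tx":0,"ty":0,"tz":-0.4,"yaw":0,"claw":4},
    {"tx":0,"ty":0,"tz":0,"yaw":0,"claw":1},
    {"tx":0,"ty":0,"tz":0,"yaw":0,"claw":1},
    {"tx":0,"ty":0,"tz":0,"yaw":0,"claw":1},
    {"tx":0,"ty":0,"tz":0,"yaw":0,"claw":1}
  ]
}}

```text
time_s: 8.3
position: [0.4465, 0.0457, 0.0218]
tool_rot: [[0.991, -0.132, 0.001], [-0.132, -0.991, -0.0], [0.001, 0.0, -1.0]]
ft_force: [-0.6, -1.2, 5.1]
grip_width: 0.0148
gripper_force: 31.8
```

```bash
python3 - <<'E'
from snap import *
snap('3')
I=[cv2.resize(np.load(f'pics/{n}3.npz')['p'][:,:,::-1][s],(400,300),interpolation=cv2.INTER_CUBIC) for n,s in(('top',np.s_[170:275,290:430]),('side',np.s_[140:380,150:470]))]
cv2.imwrite('pics/v3.png',np.hstack(I))
E
```

```text
(no output)
```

View pics/v3.png

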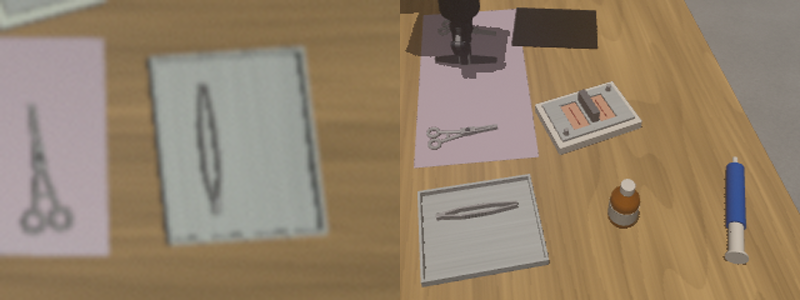

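The bright tweezers lie flat in the tray, in the top crop at (208,148), clear of the walls. The dark pair is gripped; it goes to the other half.

>>> {"name": "servo_tool", "arguments": {
  "steps": [
    {"tx":0,"ty":0,"tz":1,"yaw":0,"claw":1},
    {"tx":0,"ty":0,"tz":3,"yaw":0,"claw":1},
    {"tx":0,"ty":0,"tz":2,"yaw":0,"claw":1},
    {"tx":0.2,"ty":-4.5,"tz":0,"yaw":1.5,"claw":1},
    {"tx":0.2,"ty":-4.5,"tz":0,"yaw":1.5,"claw":1},
    {"tx":0.2,"ty":-4.5,"tz":0,"yaw":1.5,"claw":1},
    {"tx":0.2,"ty":-4.5,"tz":0,"yaw":1.5,"claw":1},
    {"tx":0.2,"ty":-4.5,"tz":0,"yaw":1.5,"claw":1},
    {"tx":0.2,"ty":-4.5,"tz":0,"yaw":1.5,"claw":1},
    {"tx":0.2,"ty":-4.5,"tz":0,"yaw":1.5,"claw":1},
    {"tx":0.2,"ty":-4.5,"tz":0,"yaw":1.5,"claw":1},
    {"tx":0,"ty":-4.7,"tz":0,"yaw":0,"claw":1},
    {"tx":0,"ty":0,"tz":-1,"yaw":0,"claw":1},
    {"tx":0,"ty":0,"tz":-1,"yaw":0,"claw":1},
    {"tx":0,"ty":0,"tz":-2.5,"yaw":0,"claw":1},
    {"tx":0,"ty":0,"tz":-0.8,"yaw":0,"claw":1},
    {"tx":0,"ty":0,"tz":-0.3,"yaw":0,"claw":1},
    {"tx":0,"ty":0,"tz":0,"yaw":0,"claw":1}
  ]
}}

```text
time_s: 10.2
position: [0.4622, -0.3597, 0.0259]
tool_rot: [[0.997, 0.078, -0.001], [0.078, -0.997, 0.001], [-0.001, -0.001, -1.0]]
ft_force: [0.8, 0.4, -0.3]
grip_width: 0.0147
gripper_force: 31.2
```

>>> {"name": "servo_tool", "arguments": {
  "steps": [
    {"tx":0,"ty":0,"tz":0,"yaw":0,"claw":3},
    {"tx":0,"ty":0,"tz":0,"yaw":0,"claw":3},
    {"tx":0,"ty":0,"tz":0,"yaw":0,"claw":3},
    {"tx":0,"ty":0,"tz":3,"yaw":0,"claw":3},
    {"tx":0,"ty":0,"tz":4,"yaw":0,"claw":4},
    {"tx":-0.3,"ty":4.2,"tz":0,"yaw":0.7,"claw":4},
    {"tx":-0.3,"ty":4.2,"tz":0,"yaw":0.7,"claw":4},
    {"tx":-0.3,"ty":4.2,"tz":0,"yaw":0.7,"claw":4},
    {"tx":-0.4,"ty":4.2,"tz":0,"yaw":0.7,"claw":4},
    {"tx":-0.4,"ty":4.3,"tz":-2,"yaw":0,"claw":4},
    {"tx":0,"ty":0,"tz":-2,"yaw":0,"claw":4},
    {"tx":0,"ty":0,"tz":0,"yaw":0,"claw":4},
    {"tx":0,"ty":0,"tz":0,"yaw":0,"claw":4}
  ]
}}

```text
time_s: 11.5
position: [0.4455, -0.1506, 0.0556]
tool_rot: [[0.992, 0.125, 0.0], [0.125, -0.992, -0.0], [0.0, 0.0, -1.0]]
ft_force: [-0.5, 0.6, 0.4]
grip_width: 0.0399
gripper_force: 0.0
```

```bash
python3 - <<'E'
from snap import *
snap('4'); s=env.observe(); print(s['position'],s['tool_rot'][0])
I=[cv2.resize(np.load(f'pics/{n}4.npz')['p'][:,:,::-1][s],(400,300),interpolation=cv2.INTER_CUBIC) for n,s in(('top',np.s_[170:275,290:430]),('side',np.s_[200:380,150:390]))]
cv2.imwrite('pics/v4.png',np.hstack(I))
E
```

```text
[ 0.44571256 -0.15110647  0.05596428] [0.99225372 0.12421958 0.00143517]
```

View pics/v4.png

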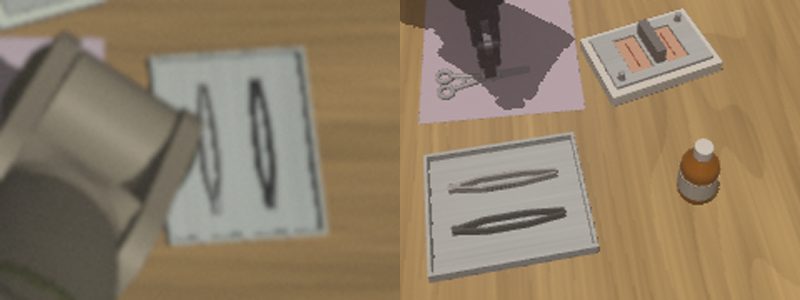

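Both tweezers lie flat and apart in the tray, in the top crop at (208,148) and (262,143). I'll correct y by +5 mm and grip clamp_b.

>>> {"name": "servo_tool", "arguments": {
  "steps": [
    {"tx":0,"ty":0.5,"tz":-1,"yaw":0,"claw":4},
    {"tx":0,"ty":0,"tz":-1.5,"yaw":0,"claw":4},
    {"tx":0,"ty":0,"tz":-0.9,"yaw":0,"claw":4},
    {"tx":0,"ty":0,"tz":0,"yaw":0,"claw":0.8},
    {"tx":0,"ty":0,"tz":0,"yaw":0,"claw":0.8},
    {"tx":0,"ty":0,"tz":0,"yaw":0,"claw":0.8},
    {"tx":0,"ty":0,"tz":0,"yaw":0,"claw":0.8}
  ]
}}

```text
time_s: 12.3
position: [0.4453, -0.1453, 0.0216]
tool_rot: [[0.992, 0.125, 0.001], [0.125, -0.992, -0.0], [0.001, 0.001, -1.0]]
ft_force: [1.0, -0.9, -1.6]
grip_width: 0.0111
gripper_force: 32.6
```

```bash
python3 - <<'E'
from fx import *
for n in('top','side'):
    p=np.load(f'pics/{n}1.npz')['p']; hsv=cv2.cvtColor(p,cv2.COLOR_RGB2HSV); W=planar(n,np.ones((384,512)),.014).reshape(384,512,2)
    x,y=W[...,0],W[...,1]; m=(np.hypot(x-.495,y-.362)<.125)&(hsv[...,1]<70)
    m=cv2.morphologyEx(cv2.morphologyEx(m.astype(np.uint8),cv2.MORPH_OPEN,np.ones((5,5))),cv2.MORPH_CLOSE,np.ones((7,7)))
    c=world(n,quad(n,m,0),.014).astype(np.float32); print(n,cv2.fitEllipse(c),c.min(0),c.max(0),cv2.minEnclosingCircle(c))
E
```

```text
top ((0.49570122361183167, 0.3663083016872406), (0.19765307009220123, 0.1992371380329132), 151.5970458984375) [0.3969633 0.2665716] [0.59585583 0.46681112] ((0.495609849691391, 0.3662058115005493), 0.10092200338840485)
side ((0.4954274594783783, 0.35808858275413513), (0.1976080983877182, 0.21011695265769958), 0.31516751646995544) [0.39723274 0.25245816] [0.5936579 0.4632991] ((0.4960362911224365, 0.35805946588516235), 0.1071348786354065)
```

>>> {"name": "servo_tool", "arguments": {
  "steps": [
    {"tx":0,"ty":0,"tz":1,"yaw":0,"claw":0.8},
    {"tx":0,"ty":0,"tz":3,"yaw":0,"claw":0.8},
    {"tx":0,"ty":0,"tz":2,"yaw":0,"claw":0.8},
    {"tx":0.6,"ty":4.8,"tz":0,"yaw":-0.7,"claw":0.8},
    {"tx":0.6,"ty":4.8,"tz":0,"yaw":-0.7,"claw":0.8},
    {"tx":0.6,"ty":4.8,"tz":0,"yaw":-0.7,"claw":0.8},
    {"tx":0.6,"ty":4.8,"tz":0,"yaw":-0.7,"claw":0.8},
    {"tx":0.6,"ty":4.8,"tz":0,"yaw":-0.7,"claw":0.8},
    {"tx":0.6,"ty":4.8,"tz":0,"yaw":-0.7,"claw":0.8},
    {"tx":0.6,"ty":4.8,"tz":0,"yaw":-0.7,"claw":0.8},
    {"tx":0.6,"ty":4.8,"tz":0,"yaw":-0.7,"claw":0.8},
    {"tx":0.6,"ty":4.8,"tz":0,"yaw":-0.8,"claw":0.8},
    {"tx":0.6,"ty":4.8,"tz":0,"yaw":-0.8,"claw":0.8},
    {"tx":0,"ty":0,"tz":-1,"yaw":0,"claw":0.8},
    {"tx":0,"ty":0,"tz":-1,"yaw":0,"claw":0.8},
    {"tx":0,"ty":0,"tz":-2.2,"yaw":0,"claw":0.8},
    {"tx":0,"ty":0,"tz":-1,"yaw":0,"claw":0.8},
    {"tx":0,"ty":0,"tz":-0.3,"yaw":0,"claw":0.8},
    {"tx":0,"ty":0,"tz":0,"yaw":0,"claw":0.8},
    {"tx":0,"ty":0,"tz":0,"yaw":0,"claw":0.8}
  ]
}}

```text
time_s: 14.3
position: [0.5057, 0.3347, 0.027]
tool_rot: [[1.0, -0.001, 0.001], [-0.001, -1.0, 0.001], [0.001, -0.001, -1.0]]
ft_force: [0.2, 0.1, -1.3]
grip_width: 0.0109
gripper_force: 32.6
```

>>> {"name": "servo_tool", "arguments": {
  "steps": [
    {"tx":0,"ty":0,"tz":-0.08,"yaw":0,"claw":0.8},
    {"tx":0,"ty":0,"tz":0,"yaw":0,"claw":2.5},
    {"tx":0,"ty":0,"tz":0,"yaw":0,"claw":2.5},
    {"tx":0,"ty":0,"tz":0,"yaw":0,"claw":2.5},
    {"tx":0,"ty":0,"tz":3,"yaw":0,"claw":2.5},
    {"tx":0,"ty":0,"tz":4,"yaw":0,"claw":4},
    {"tx":-0.9,"ty":-3.95,"tz":0,"yaw":-3.6,"claw":4},
    {"tx":-0.9,"ty":-3.95,"tz":0,"yaw":-3.6,"claw":4},
    {"tx":-0.9,"ty":-3.95,"tz":0,"yaw":-3.6,"claw":4},
    {"tx":-0.9,"ty":-3.95,"tz":0,"yaw":-3.6,"claw":4},
    {"tx":-0.9,"ty":-3.95,"tz":0,"yaw":-3.6,"claw":4},
    {"tx":0,"ty":0,"tz":-2,"yaw":0,"claw":4},
    {"tx":0,"ty":0,"tz":-2,"yaw":0,"claw":4},
    {"tx":0,"ty":0,"tz":0,"yaw":0,"claw":4},
    {"tx":0,"ty":0,"tz":0,"yaw":0,"claw":4}
  ]
}}

```text
time_s: 15.8
position: [0.4603, 0.1375, 0.0558]
tool_rot: [[0.951, -0.309, -0.0], [-0.309, -0.951, 0.0], [-0.0, -0.0, -1.0]]
ft_force: [0.3, 0.5, 0.0]
grip_width: 0.0403
gripper_force: 0.0
```

```bash
python3 - <<'E'
from snap import *
snap('5'); s=env.observe(); print(s['position'],s['tool_rot'][0])
I=[cv2.resize(np.load(f'pics/{n}5.npz')['p'][:,:,::-1][s],(400,300),interpolation=cv2.INTER_CUBIC) for n,s in(('top',np.s_[140:260,60:220]),('side',np.s_[90:210,150:310]))]
cv2.imwrite('pics/v5.png',np.hstack(I))
E
```

```text
[0.46062535 0.13766163 0.05624843] [ 0.95119162 -0.30859703  0.00153868]
```

View pics/v5.png

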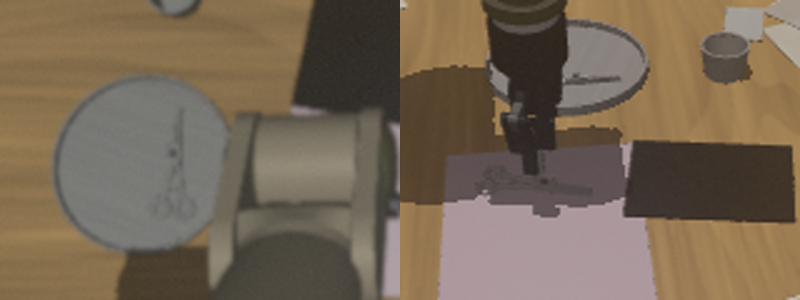

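clamp_b lies flat in the dish, in the top crop at (177,165), and the finger is over the clamp_a joint. I'll grip it now.

>>> {"name": "servo_tool", "arguments": {
  "steps": [
    {"tx":0.05,"ty":0,"tz":-1,"yaw":0,"claw":4},
    {"tx":0,"ty":0,"tz":-1.5,"yaw":0,"claw":4},
    {"tx":0,"ty":0,"tz":-0.9,"yaw":0,"claw":4},
    {"tx":0,"ty":0,"tz":0,"yaw":0,"claw":0.8},
    {"tx":0,"ty":0,"tz":0,"yaw":0,"claw":0.8},
    {"tx":0,"ty":0,"tz":0,"yaw":0,"claw":0.8},
    {"tx":0,"ty":0,"tz":0,"yaw":0,"claw":0.8}
  ]
}}

```text
time_s: 16.6
position: [0.4609, 0.1374, 0.0218]
tool_rot: [[0.951, -0.309, 0.001], [-0.309, -0.951, 0.0], [0.001, -0.0, -1.0]]
ft_force: [-0.1, -0.0, -0.5]
grip_width: 0.0111
gripper_force: 32.1
```

>>> {"name": "servo_tool", "arguments": {
  "steps": [
    {"tx":0,"ty":0,"tz":1,"yaw":0,"claw":0.8},
    {"tx":0,"ty":0,"tz":3,"yaw":0,"claw":0.8},
    {"tx":0,"ty":0,"tz":2,"yaw":0,"claw":0.8},
    {"tx":0.7,"ty":4.25,"tz":0,"yaw":3,"claw":0.8},
    {"tx":0.7,"ty":4.25,"tz":0,"yaw":3,"claw":0.8},
    {"tx":0.7,"ty":4.25,"tz":0,"yaw":3,"claw":0.8},
    {"tx":0.7,"ty":4.25,"tz":0,"yaw":3,"claw":0.8},
    {"tx":0.8,"ty":4.25,"tz":0,"yaw":3,"claw":0.8},
    {"tx":0.8,"ty":4.25,"tz":0,"yaw":3,"claw":0.8},
    {"tx":0,"ty":0,"tz":0,"yaw":0,"claw":0.8},
    {"tx":0,"ty":0,"tz":0,"yaw":0,"claw":0.8},
    {"tx":0,"ty":0,"tz":-2,"yaw":0,"claw":0.8},
    {"tx":0,"ty":0,"tz":-2.2,"yaw":0,"claw":0.8},
    {"tx":0,"ty":0,"tz":-1,"yaw":0,"claw":0.8},
    {"tx":0,"ty":0,"tz":-0.35,"yaw":0,"claw":0.8},
    {"tx":0,"ty":0,"tz":0,"yaw":0,"claw":0.8},
    {"tx":0,"ty":0,"tz":0,"yaw":0,"claw":0.8}
  ]
}}

```text
time_s: 18.3
position: [0.5052, 0.3923, 0.0269]
tool_rot: [[1.0, -0.001, 0.001], [-0.001, -1.0, 0.001], [0.001, -0.001, -1.0]]
ft_force: [0.0, 0.1, 1.0]
grip_width: 0.0111
gripper_force: 32.1
```

>>> {"name": "servo_tool", "arguments": {
  "steps": [
    {"tx":0,"ty":0,"tz":-0.06,"yaw":0,"claw":0.8},
    {"tx":0,"ty":0,"tz":0,"yaw":0,"claw":2.5},
    {"tx":0,"ty":0,"tz":0,"yaw":0,"claw":2.5},
    {"tx":0,"ty":0,"tz":0,"yaw":0,"claw":2.5},
    {"tx":0,"ty":0,"tz":3,"yaw":0,"claw":2.5},
    {"tx":0,"ty":0,"tz":5,"yaw":0,"claw":4},
    {"tx":0,"ty":0,"tz":0,"yaw":0,"claw":4}
  ]
}}

```text
time_s: 19.0
position: [0.5071, 0.3938, 0.1119]
tool_rot: [[1.0, 0.0, 0.011], [0.0, -1.0, 0.005], [0.011, -0.005, -1.0]]
ft_force: [0.9, 1.0, -0.2]
grip_width: 0.0399
gripper_force: 0.0
```

```bash
python3 - <<'E'
from h import *
s=env.observe(); print(s['position'],s['q'].round(1) if hasattr(s['q'],'round') else s['q'])
E
```

```text
[0.50709315 0.39379393 0.11192246] [ 27.3  37.4  70.5   0.   71.3 117.3]
```

>>> {"name": "servo_tool", "arguments": {
  "steps": [
    {"tx":1.2,"ty":-4.1,"tz":0,"yaw":8.1,"claw":5},
    {"tx":1.2,"ty":-4.1,"tz":0,"yaw":8.1,"claw":5},
    {"tx":1.2,"ty":-4.1,"tz":0,"yaw":8.1,"claw":5},
    {"tx":1.2,"ty":-4.1,"tz":0,"yaw":8.1,"claw":5},
    {"tx":1.2,"ty":-4.1,"tz":0,"yaw":8.1,"claw":5},
    {"tx":1.2,"ty":-4.1,"tz":0,"yaw":8.1,"claw":5},
    {"tx":1.2,"ty":-4.1,"tz":0,"yaw":8.1,"claw":5},
    {"tx":1.2,"ty":-4.1,"tz":0,"yaw":8.1,"claw":5},
    {"tx":1.2,"ty":-4.1,"tz":0,"yaw":8.1,"claw":5},
    {"tx":1.2,"ty":-4.1,"tz":0,"yaw":8.1,"claw":5},
    {"tx":1.1,"ty":-4.1,"tz":0,"yaw":8.1,"claw":5},
    {"tx":1.1,"ty":-4.1,"tz":0,"yaw":8.1,"claw":5},
    {"tx":1.1,"ty":-4,"tz":0,"yaw":8.1,"claw":5},
    {"tx":0,"ty":0,"tz":0,"yaw":0.7,"claw":5},
    {"tx":0,"ty":0,"tz":-1,"yaw":0,"claw":5},
    {"tx":0,"ty":0,"tz":0,"yaw":0,"claw":5},
    {"tx":0,"ty":0,"tz":0,"yaw":0,"claw":5}
  ]
}}

```text
time_s: 20.7
position: [0.6573, -0.1381, 0.0948]
tool_rot: [[-0.276, 0.961, -0.001], [0.961, 0.276, 0.001], [0.001, -0.001, -1.0]]
ft_force: [0.6, -0.7, 0.2]
grip_width: 0.05
gripper_force: 0.0
```

```bash
python3 - <<'E'
from snap import *
snap('6'); s=env.observe(); print(s['position'],s['tool_rot'][0],s['tool_rot'][1])
I=[cv2.resize(np.load(f'pics/{n}6.npz')['p'][:,:,::-1][s],(400,300),interpolation=cv2.INTER_CUBIC) for n,s in(('top',np.s_[140:260,60:220]),('side',np.s_[170:275,220:360]))]
cv2.imwrite('pics/v6.png',np.hstack(I))
E
```

```text
[ 0.65769242 -0.13848207  0.0954755 ] [-2.76378513e-01  9.61048860e-01  8.45626535e-05] [9.61048863e-01 2.76378511e-01 2.87071886e-05]
```

View pics/v6.png

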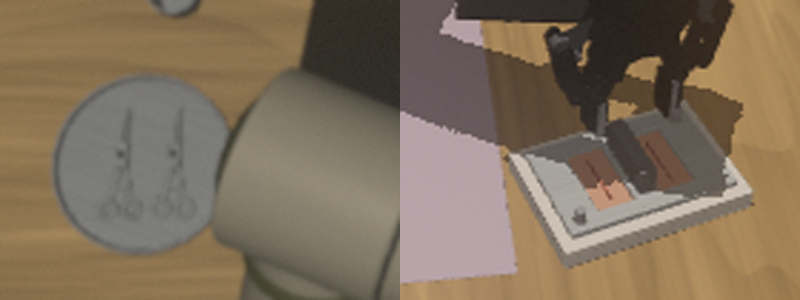

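Both clamps lie flat and apart in the dish, in the top crop at (120,165) and (177,165). The fingers straddle the plate's grip bar, so I'll go down.

>>> {"name": "servo_tool", "arguments": {
  "steps": [
    {"tx":0,"ty":-0.1,"tz":-2,"yaw":0,"claw":5},
    {"tx":0,"ty":0,"tz":-1.5,"yaw":0,"claw":5},
    {"tx":0,"ty":0,"tz":-1.1,"yaw":0,"claw":4},
    {"tx":0,"ty":0,"tz":0,"yaw":0,"claw":3},
    {"tx":0,"ty":0,"tz":0,"yaw":0,"claw":2.2},
    {"tx":0,"ty":0,"tz":0,"yaw":0,"claw":1.8},
    {"tx":0,"ty":0,"tz":0,"yaw":0,"claw":1.6},
    {"tx":0,"ty":0,"tz":0,"yaw":0,"claw":1.6}
  ]
}}

```text
time_s: 21.6
position: [0.6601, -0.1399, 0.0508]
tool_rot: [[-0.276, 0.961, 0.007], [0.961, 0.276, 0.0], [-0.002, 0.007, -1.0]]
ft_force: [10.7, 3.1, -2.5]
grip_width: 0.0161
gripper_force: 5.4
```

>>> {"name": "servo_tool", "arguments": {
  "steps": [
    {"tx":0.25,"ty":0.07,"tz":0,"yaw":0,"claw":1.6},
    {"tx":0,"ty":0,"tz":0,"yaw":0,"claw":1.6},
    {"tx":0,"ty":0,"tz":0,"yaw":0,"claw":1.6}
  ]
}}

```text
time_s: 21.9
position: [0.6608, -0.1399, 0.0502]
tool_rot: [[-0.276, 0.961, 0.002], [0.961, 0.276, -0.0], [-0.001, 0.002, -1.0]]
ft_force: [3.3, 2.1, 2.6]
grip_width: 0.0161
gripper_force: 1.7
```

>>> {"name": "servo_tool", "arguments": {
  "steps": [
    {"tx":0.07,"ty":0.02,"tz":0,"yaw":0,"claw":1.5},
    {"tx":0,"ty":0,"tz":0,"yaw":0,"claw":1.4},
    {"tx":0,"ty":0,"tz":0,"yaw":0,"claw":1},
    {"tx":0,"ty":0,"tz":0,"yaw":0,"claw":1},
    {"tx":0,"ty":0,"tz":0,"yaw":0,"claw":1}
  ],
  "newtons": 50
}}

```text
time_s: 22.4
position: [0.6617, -0.1397, 0.0502]
tool_rot: [[-0.276, 0.961, 0.003], [0.961, 0.276, -0.0], [-0.001, 0.003, -1.0]]
ft_force: [4.3, 2.7, 3.4]
grip_width: 0.0128
gripper_force: 51.1
```

```bash
python3 - <<'E'
from h import *
s=env.observe(); print(s['position'],s['ft_force'],s['wrist_torque'],np.array(s['tool_rot'])[:,2])
E
```

```text
[ 0.66170081 -0.13970899  0.05016712] [4.32543482 2.69373025 3.43140492] [ 0.42554368 -0.71170187 -0.04021787] [ 2.72033583e-03 -3.87245469e-04 -9.99996225e-01]
```

>>> {"name": "servo_tool", "arguments": {
  "steps": [
    {"tx":0.08,"ty":0.03,"tz":0.05,"yaw":0,"claw":1},
    {"tx":0,"ty":0,"tz":0.1,"yaw":0,"claw":1},
    {"tx":0,"ty":0,"tz":0.2,"yaw":0,"claw":1},
    {"tx":0,"ty":0,"tz":0.2,"yaw":0,"claw":1},
    {"tx":0,"ty":0,"tz":0,"yaw":0,"claw":1}
  ]
}}

```text
time_s: 22.9
position: [0.6617, -0.1395, 0.0544]
tool_rot: [[-0.275, 0.961, -0.0], [0.961, 0.275, 0.0], [0.0, -0.0, -1.0]]
ft_force: [4.5, -0.0, -2.7]
grip_width: 0.0124
gripper_force: 50.1
```

>>> {"name": "servo_tool", "arguments": {
  "steps": [
    {"tx":0.05,"ty":0,"tz":0.2,"yaw":0,"claw":1},
    {"tx":0,"ty":0,"tz":0.3,"yaw":0,"claw":1},
    {"tx":0,"ty":0,"tz":0.3,"yaw":0,"claw":1},
    {"tx":0,"ty":0,"tz":0.3,"yaw":0,"claw":1},
    {"tx":0,"ty":0,"tz":0.3,"yaw":0,"claw":1},
    {"tx":0,"ty":0,"tz":0.3,"yaw":0,"claw":1},
    {"tx":0,"ty":0,"tz":0.5,"yaw":0,"claw":1},
    {"tx":0,"ty":0,"tz":1,"yaw":0,"claw":1},
    {"tx":0,"ty":0,"tz":1,"yaw":0,"claw":1},
    {"tx":0,"ty":0,"tz":0,"yaw":0,"claw":1},
    {"tx":0,"ty":0,"tz":0,"yaw":0,"claw":1}
  ]
}}

```text
time_s: 24.0
position: [0.6622, -0.1394, 0.0972]
tool_rot: [[-0.275, 0.961, 0.001], [0.961, 0.275, -0.0], [-0.0, 0.0, -1.0]]
ft_force: [0.4, -0.3, -1.9]
grip_width: 0.0129
gripper_force: 50.4
```

```bash
python3 - <<'E'
from snap import *
snap('7'); s=env.observe(); print(s['position'],s['ft_force'],s['wrist_torque'],s['grip_width'])
I=[cv2.resize(np.load(f'pics/{n}7.npz')['p'][:,:,::-1][s],(400,300),interpolation=cv2.INTER_CUBIC) for n,s in(('top',np.s_[80:200,250:410]),('side',np.s_[150:270,220:380]))]
cv2.imwrite('pics/v7.png',np.hstack(I))
E
```

```text
[ 0.66192321 -0.13933376  0.0964187 ] [ 0.05253869 -0.77060377 -1.92986478] [ 0.00838152  0.04881845 -0.03237251] 0.012750651176887983
```

View pics/v7.png

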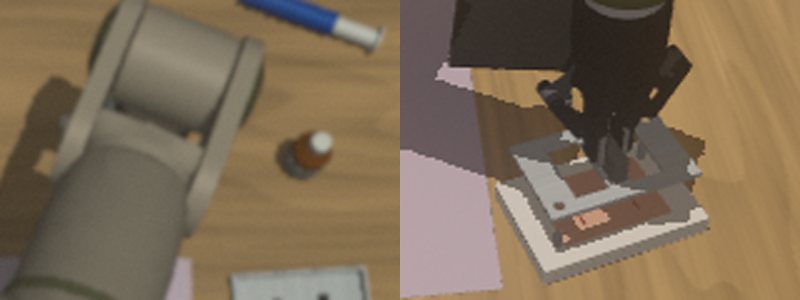

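The plate is clear of the pins and level. I'll carry it to just above the mat.

>>> {"name": "servo_tool", "arguments": {
  "steps": [
    {"tx":-0.2,"ty":2,"tz":0,"yaw":-2,"claw":1},
    {"tx":-0.3,"ty":3.3,"tz":0,"yaw":-3.2,"claw":1},
    {"tx":-0.3,"ty":3.3,"tz":0,"yaw":-3.2,"claw":1},
    {"tx":-0.3,"ty":3.3,"tz":0,"yaw":-3.2,"claw":1},
    {"tx":-0.3,"ty":3.3,"tz":0,"yaw":-3.2,"claw":1},
    {"tx":-0.2,"ty":3.3,"tz":0,"yaw":-3.2,"claw":1},
    {"tx":-0.2,"ty":3.3,"tz":0,"yaw":-3.2,"claw":1},
    {"tx":-0.2,"ty":3,"tz":0,"yaw":-3,"claw":1},
    {"tx":0,"ty":2,"tz":0,"yaw":-1.4,"claw":1},
    {"tx":0,"ty":0,"tz":0,"yaw":0,"claw":1},
    {"tx":0,"ty":0,"tz":-1,"yaw":0,"claw":1},
    {"tx":0,"ty":0,"tz":-2,"yaw":0,"claw":1},
    {"tx":0,"ty":0,"tz":-1.5,"yaw":0,"claw":1},
    {"tx":0,"ty":0,"tz":-0.7,"yaw":0,"claw":1},
    {"tx":0,"ty":0,"tz":0,"yaw":0,"claw":1},
    {"tx":0,"ty":0,"tz":0,"yaw":0,"claw":1}
  ]
}}

```text
time_s: 25.7
position: [0.6425, 0.128, 0.0451]
tool_rot: [[0.167, 0.986, 0.001], [0.986, -0.167, -0.0], [0.0, 0.001, -1.0]]
ft_force: [0.2, 0.5, -0.9]
grip_width: 0.0131
gripper_force: 50.4
```

```bash
python3 - <<'E'
from snap import *
snap('8'); s=env.observe(); print(s['position'],s['ft_force'],s['tool_rot'][0])
I=[cv2.resize(np.load(f'pics/{n}8.npz')['p'][:,:,::-1][s],(400,300),interpolation=cv2.INTER_CUBIC) for n,s in(('top',np.s_[100:220,150:310]),('side',np.s_[100:220,200:360]))]
cv2.imwrite('pics/v8.png',np.hstack(I))
E
```

```text
[0.64260852 0.12832747 0.04558496] [-0.5747055  -0.59699718 -1.88051722] [0.16710193 0.9859385  0.0014888 ]
```

View pics/v8.png

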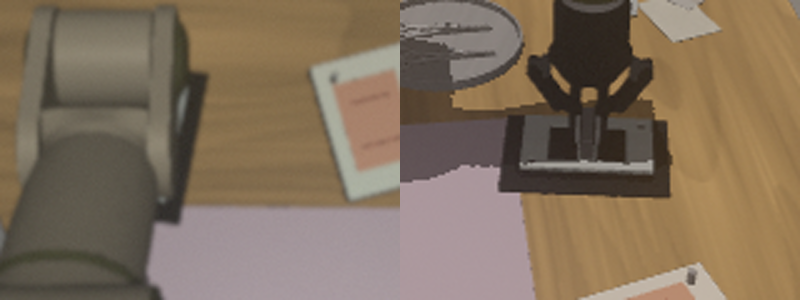

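The plate hovers roughly centred over the mat in the side crop: mat about 498–670, plate about 520–655. I'll lower it, release and measure.

>>> {"name": "servo_tool", "arguments": {
  "steps": [
    {"tx":0,"ty":0,"tz":-0.5,"yaw":0,"claw":1},
    {"tx":0,"ty":0,"tz":-0.3,"yaw":0,"claw":1},
    {"tx":0,"ty":0,"tz":-0.2,"yaw":0,"claw":1},
    {"tx":0,"ty":0,"tz":-0.08,"yaw":0,"claw":1},
    {"tx":0,"ty":0,"tz":0,"yaw":0,"claw":1},
    {"tx":0,"ty":0,"tz":0,"yaw":0,"claw":1}
  ]
}}

```text
time_s: 26.4
position: [0.6421, 0.1287, 0.0341]
tool_rot: [[0.167, 0.986, 0.0], [0.986, -0.167, 0.0], [0.0, 0.0, -1.0]]
ft_force: [-0.7, -0.0, 1.7]
grip_width: 0.013
gripper_force: 50.7
```

Contact is made. I'll release, then retreat up and back toward the robot for a clear view.

>>> {"name": "servo_tool", "arguments": {
  "steps": [
    {"tx":0,"ty":0,"tz":0,"yaw":0,"claw":3},
    {"tx":0,"ty":0,"tz":0,"yaw":0,"claw":3},
    {"tx":0,"ty":0,"tz":0,"yaw":0,"claw":3},
    {"tx":0,"ty":0,"tz":3,"yaw":0,"claw":3},
    {"tx":0,"ty":0,"tz":5,"yaw":0,"claw":3},
    {"tx":0,"ty":0,"tz":5,"yaw":0,"claw":3},
    {"tx":-4.5,"ty":0,"tz":0,"yaw":0,"claw":3},
    {"tx":-4.5,"ty":-2,"tz":0,"yaw":0,"claw":3},
    {"tx":-4.5,"ty":-2,"tz":0,"yaw":0,"claw":3},
    {"tx":-4.5,"ty":-2,"tz":0,"yaw":0,"claw":3},
    {"tx":-4.5,"ty":-2,"tz":0,"yaw":0,"claw":3},
    {"tx":-4.5,"ty":-2,"tz":0,"yaw":0,"claw":3},
    {"tx":0,"ty":0,"tz":0,"yaw":0,"claw":3},
    {"tx":0,"ty":0,"tz":0,"yaw":0,"claw":3}
  ]
}}

```text
time_s: 27.8
position: [0.3721, 0.0282, 0.1645]
tool_rot: [[0.168, 0.986, 0.002], [0.986, -0.168, -0.0], [-0.0, 0.002, -1.0]]
ft_force: [0.3, 1.0, 0.4]
grip_width: 0.0298
gripper_force: 0.0
```

```bash
python3 - <<'E'
from snap import *
from fx import *
snap('9'); s=env.observe(); print(s['position'])
for n in('top','side'):
    p=np.load(f'pics/{n}9.npz')['p']; V=cv2.cvtColor(p,cv2.COLOR_RGB2HSV)[...,2]
    for k,z,f in(('mat',.004,lambda V,b:b&(V<75)),('plate',.009,lambda V,b:b&(V>95))):
        W=planar(n,np.ones((384,512)),z).reshape(384,512,2); th=np.radians(-9.6); D=W-[.641,.129]; lx=D@[np.cos(th),np.sin(th)]; ly=D@[-np.sin(th),np.cos(th)]
        b=(abs(lx)<.11)&(abs(ly)<.085) if k=='mat' else (abs(lx)<.083)&(abs(ly)<.058)
        m=cv2.morphologyEx(f(V,b).astype(np.uint8),cv2.MORPH_OPEN,np.ones((2,2)))
        print(n,k,m.sum(),[np.round(e,4) for e in cv2.minAreaRect(W[m>0].astype(np.float32))])
I=[cv2.resize(np.load(f'pics/{n}9.npz')['p'][:,:,::-1][s],(400,300),interpolation=cv2.INTER_CUBIC) for n,s in(('top',np.s_[100:220,150:310]),('side',np.s_[110:200,220:340]))]
cv2.imwrite('pics/v9.png',np.hstack(I))
E
```

```text
[0.37329397 0.02852223 0.16433415]
top mat 1300 [array([0.6383, 0.1274]), array([0.1255, 0.1745]), np.float64(80.3042)]
top plate 1051 [array([0.6386, 0.1273]), array([0.0921, 0.1422]), np.float64(80.3699)]
side mat 1018 [array([0.6428, 0.1231]), array([0.13  , 0.1756]), np.float64(80.1893)]
side plate 802 [array([0.6436, 0.1294]), array([0.1053, 0.1404]), np.float64(79.3936)]
```

View pics/v9.png

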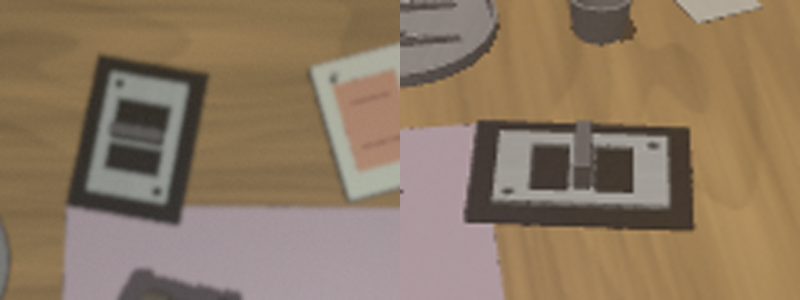

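The plate sits centred and square on the mat. In the top view the centres agree within 1 mm and the angles within 0.1°. Everything is released and the arm is clear, so I'm handing in.

```bash
python3 -c "
from rig import env
print(env.close_job())"
```

```text
the job is handed in; nothing more can be done
None
```

I handed the job in at about 28 s on the robot's clock: both tweezers are in the tray, both clamps are in the dish, the plate is centred and square on the mat, and the bottle and pot were left alone.

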